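# Draw the prop wedge out from under a heavy lid and put it in the tray

## Task

The heavy lid of the low steel box is propped open by a wooden wedge. Pull the wedge out by its thick end in short tugs of a centimetre or two, letting the lid come to rest after each tug, so that the wedge itself lowers the lid until it is fully shut; never let the lid drop, and do not hold or push the lid with the robot. Then lay the wedge on its flat base in the open steel tray, and leave the electronics module, oil can and socket where they are.

Things in the scene. Friction and masses are not known exactly. Their poses are not given: they have to be found in the camera images.
- wedge_grip (a point): Centre of the wooden wedge's thick rear block (heel): 45 mm long (x), 34 mm wide (y), 46 mm high, so this point is 23 mm above the wedge's flat base, which stands on the bench. +x runs from heel to tip, under the lid; z up. Pull along its own -x. At the start the heel sticks out of the box's open front towards the robot; the lid's edge rests on the slope about 17 (12 to 22) mm past the heel.
- wedge_mid (a point): Half-way along the same wedge (150 x 34 x 46 mm, 0.13 kg), 23 mm above its base, 52.5 mm from wedge_grip along +x; same axes. Past the heel its top slopes evenly over 105 mm from 46 mm down to 8 mm at the blunt tip. It does not slip out by itself; the lid presses on it with 8 to 13 N and drawing it takes some 6 to 20 N.
- mouth (a point): Point on the bench under the middle of the front edge of the low steel box, which is fixed to the bench. +x points into the box, away from the robot, z up, y along the front. The front is an open mouth 280 mm wide with no wall; side rails are 16 mm high and 200 mm deep.
- shelf_front (a point): Middle of the lower front edge of a narrow fixed shelf over the mouth, 140 mm above the bench, 32 mm in front of the lid's edge; same axes as mouth. 50 mm deep (+x), 370 mm wide, sockets on it up to 190 mm high, 20 mm square posts 164 mm to either side. It blocks a gripper coming straight down on the heel; one leaning back to the robot by 25 to 35 degrees, fingers pointing down and into the mouth, clears it.
- lid: Heavy lid, a grey metal plate 200 mm deep, 276 mm wide, 6 mm thick, about 2 kg, hinged along its far edge; falls by its own weight. Origin: middle of its lower front edge, 16 mm above the bench when shut on the rails, about 40 mm when propped. x points to the hinge. 10 mm of wedge travel lowers the edge 3.6 mm; it is shut once the wedge is out by 60 to 75 mm; the tip leaves the mouth after 83 to 95 mm in all.
- tray_in (a point): Centre of the inner floor of the open steel tray, fixed on the bench, 4 mm above the bench. The tray is 220 mm (x) by 170 mm (y) outside, 30 mm high, walls and floor 4 mm thick. z up. It lies to the left or the right in front of the box.
- module: Bystander: flat finned aluminium electronics module with two black sockets at its -x side, about 155 x 150 x 31 mm, origin at the centre of its underside.
- oilcan: Bystander: orange oil can 72 mm across with a thin bent spout, 148 mm high, origin at the centre of its underside.
- socket: Bystander: plain steel deep socket standing upright, 32 mm across, 65 mm high, origin at the centre of its underside.
Not all that is in view belongs to the job. Of the things that look like the part that bears wedge_grip, the middle-sized one is meant.

How it is judged:
On the way, in this order (a step that is already met when the one before it is completed fails the run):
1. the lid stands still, lowered a little way (its front edge 27 to 35 mm above the bench) (height (world z) of lid between 0.027 and 0.035 m and linear speed of lid below 0.002 m/s), for 0.15 s.
2. the lid stands still, lowered further (18.5 to 27 mm) (height (world z) of lid between 0.0185 and 0.027 m and linear speed of lid below 0.002 m/s), for 0.15 s.
3. the lid is shut (height (world z) of lid below 0.018 m), for 0.2 s.
At the end, for the whole second after the job is handed in: The lid is shut (within 2 mm at its edge) and the wedge rests on its base on the tray's floor (its mid point inside the tray walls, 18 to 28 mm above the tray floor, tilted less than 0.1 rad), released (height (world z) of lid below 0.018 m and x of wedge_mid in the frame of tray_in between -0.1 and 0.1 m and y of wedge_mid in the frame of tray_in between -0.07 and 0.07 m and z of wedge_mid in the frame of tray_in between 0.018 and 0.028 m and angle between wedge_mid's own z axis and vertical below 0.1 rad); the robot touches nothing.
It fails at once if the lid drops or is flung (faster than 0.11 m/s) (linear speed of lid above 0.11 m/s).
It fails at once if the robot holds or pushes the lid (over 5 N) (contact force between any of the fingers, the arm and lid above 5 N).
It fails at once if the module is moved more than 20 mm (distance of module from where it was at the start of the episode above 0.02 m).
It fails at once if the oilcan is moved more than 20 mm (distance of oilcan from where it was at the start of the episode above 0.02 m).
It fails at once if the socket is moved more than 20 mm (distance of socket from where it was at the start of the episode above 0.02 m).
It also fails if it takes over 53 s, if anything falls off the work surface, if the arm or the gripper's body presses on something with over 40 N, if the wrist force passes 120 N, or if a joint passes its speed limit or range.

## Robot

A 7-joint arm with a two-finger parallel gripper is mounted at the origin on the work surface. World frame = base frame: x ahead of the robot, y to its left, z up, the work surface at z = 0. Lengths are in m, angles in rad, forces in N, time in s.
With the tool pointing down it reaches from about 0.425 to 0.875 m from the base axis. Payload 4.7 kg.
Tool frame: the origin (TCP) lies between the finger pads; the fingertips stand 8 mm ahead of it and the grasp point (between the pads) lies 11 mm behind it; z points along the fingers, y is the direction in which the jaws open and shut (so a half turn about z gives the same grasp; the last joint's range is limited). The gripper opens to 87 mm and grips with 3 to 60 N. Pads are 19 mm wide; open, the fingers measure 117 mm over their backs; the gripper's body (75 mm by 190 mm) begins 51 mm behind the grasp point.
Start: joints at [1.269, 0.321, -0.07, 1.45, 0.023, 1.371, -0.057], TCP at [0.202, -0.618, 0.231] pointing down, gripper open.
Joint ranges: [-2.86, 2.86], [-0.3, 2.09], [-1.38, 1.24], [0.06, 2.45], [-1.56, 4.7], [0.09, 2.05], [-2.69, 2.69]. Speed limits (rad/s): [2.57, 2.57, 3.14, 3.14, 3.14, 3.14, 3.14].

## Interface

Orientations are given as a rotation vector (axis times angle).
In Python, from plant import sensors, vision, r gives the robot as it stands. The module is installed in compiled form; this text tells all that it offers.
- The arm moves only by the tool apply_moves, never from a script. Its argument "deltas" is a list of rows, each an object of numbers: "dx", "dy", "dz": the shift along the world's x, y, z in m; "rx", "ry", "rz": the turn, a rotation vector about the world's x, y, z in rad; "jaw": the opening in per cent of the stroke, from 0 (shut) to 100 (fully open). In form: [{"dx": .., "dy": .., "dz": .., "rx": .., "ry": .., "rz": .., "jaw": ..}, ...]. A call has 1 to 12 rows; each row is the pose to reach, as a shift and turn from the pose commanded when the call began; what a row does not reach only later rows make up. A row lasts 1/10 s, in which the tool goes at most 50 mm and 8.59 degrees, less where a joint would pass 70% of its speed; a pose out of reach is approached as far as the arm can. A call with a gripper value outside its range is refused whole. The fingers move at their own pace and stop on an object; "newtons" is the grip in N (left out, the last holds). Time passes only in rows, so rows that repeat a pose let the fingers close. It gives the time, the measured TCP pose, the force and the opening at its end, in the units of the state.
- sensors.observe(): the state, without advancing time (a new reading comes with each control period).
- vision.snapshot(name): name is "side" or "top"; returns a dict with "pixels" (420x560x3 uint8, blue, green, red), "mtx" (3x3 intrinsics, pixels), "pose" (4x4, takes a point from camera to world coordinates). Camera axes: x right, y down, z forward; pixel columns grow to the right and rows downward; lengths in m; the calibration is good to about 2 mm. A picture is of the moment at which its call begins. There is no depth.
- r.sign_off(): hands the job in, once; it reports no verdict.
The state is a dict: "time": time; "q": joint angles; "joint_vel": joint speeds; "effort": joint torques, N m; "ee_pos": TCP position; "eef_rot": TCP orientation; "ft_force": force on the tool from outside, world axes, zero at the start; "moment": the same for the moment, N m; "opening": opening from 0.0 (shut) to 1.0 (fully open).
Only numpy, scipy, OpenCV 4.12 (cv2) and the standard library are available. Lean on these libraries where they do the work, as an engineer would, in place of code of your own. Each camera call takes 0.05 s, during which the arm holds its last target. There are 200 camera calls.

## Working session

There is one attempt and no reset: what is moved stays moved. The work goes in short steps, Python scripts to look and compute and a tool call to move; the robot and the scene stay as the last step left them, time stands still between calls to the robot, and variables do not carry over. Pictures are saved under pics/ and viewed, about 8 in all and at most 12, crops included, and the job is handed in when it is done.

Besides the shell and the picture viewer there is one more tool, called after "Emit:" as a command line: name --argument value ..., lists and objects as JSON in quotes. apply_moves: Moves the arm, as the interface text tells. Its arguments: {"type":"object","properties":{"deltas":{"type":"array"},"newtons":{"type":"number"}},"required":["deltas"]}

```bash
mkdir -p pics; cat > h.py <<'E'
import numpy as np, cv2
from plant import sensors, vision, r
def snap(n,f):
    s=vision.snapshot(n); cv2.imwrite(f'pics/{f}.png',s['pixels']); np.savez(f'pics/{f}.npz',**s); return s
def ray(s,u,v,z):
    K=np.array(s['mtx']);T=np.array(s['pose']);d=T[:3,:3]@np.linalg.solve(K,[u,v,1.]);o=T[:3,3];return o+d*(z-o[2])/d[2]
def proj(s,p):
    T=np.linalg.inv(np.array(s['pose']));c=T[:3,:3]@np.array(p)+T[:3,3];c=np.array(s['mtx'])@c;return c[:2]/c[2]
E
python3 - <<'E'
from h import *
for n in('top','side'):
    s=snap(n,n+'0');print(n,np.round(s['pose'],3).tolist(),np.round(s['mtx'],1).tolist())
print(sensors.observe())
E
```

```text
top [[0.002, -0.985, 0.171, 0.284], [-1.0, -0.005, -0.019, 0.005], [0.019, -0.171, -0.985, 1.25], [0.0, 0.0, 0.0, 1.0]] [[450.8, 0.0, 278.5], [0.0, 450.8, 210.3], [0.0, 0.0, 1.0]]
side [[-0.975, 0.143, -0.172, 0.688], [0.223, 0.682, -0.697, 0.806], [0.018, -0.718, -0.696, 0.933], [0.0, 0.0, 0.0, 1.0]] [[525.9, 0.0, 275.8], [0.0, 525.9, 201.5], [0.0, 0.0, 1.0]]
{'time': 0.1, 'q': array([ 1.26909266,  0.32173447, -0.07007979,  1.45152506,  0.02259409,
        1.37080919, -0.05689886]), 'joint_vel': array([ 0.00069797, -0.0011475 ,  0.00022879, -0.00359783,  0.00082338,
        0.00084598, -0.00089783]), 'effort': array([-5.40095789e-04, -4.92572236e+01, -4.06073313e-01, -3.13399029e+01,
       -6.42127404e-02,  3.94756976e-02,  4.65729556e-05]), 'ee_pos': array([ 0.20168425, -0.61742134,  0.22959421]), 'eef_rot': array([-3.10087204e+00, -4.93779515e-01,  5.53567461e-04]), 'ft_force': array([-0.10471373, -0.37434437,  0.71089994]), 'moment': array([-0.02488862,  0.01284733, -0.03864258]), 'opening': 0.9993712245720286}
```

View pics/top0.png

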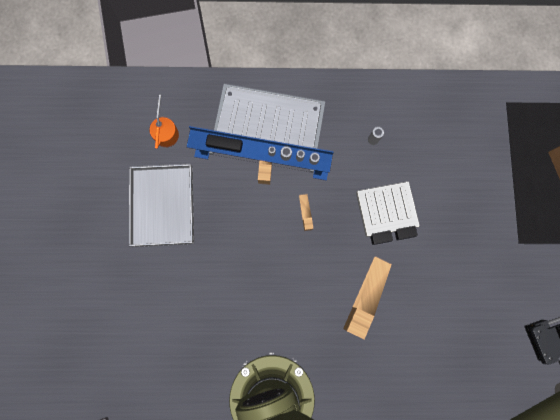

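View pics/side0.png

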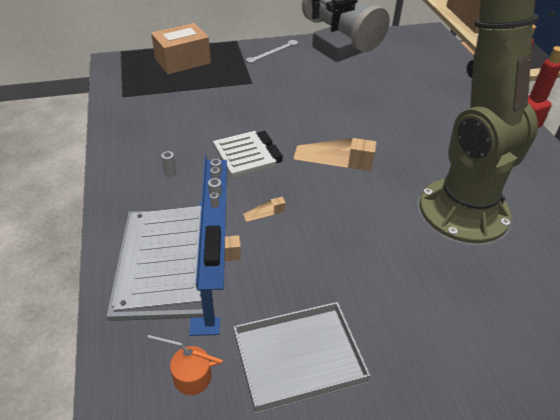

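The top view shows the propped wedge's heel at about (265,172), the tray at (161,205) and the box with blue shelf at (265,150). Two decoy wedges, one small and one large, are at (307,212) and (370,298). In the side view the heel is at (233,247).

```bash
python3 - <<'E'
from h import *
L=lambda f:dict(np.load(f'pics/{f}.npz'))
t,s=L('top0'),L('side0')
a=cv2.resize(t['pixels'][120:195,180:340],None,fx=5,fy=5,interpolation=cv2.INTER_CUBIC)
b=cv2.resize(s['pixels'][215:275,185:265],None,fx=5,fy=5,interpolation=cv2.INTER_CUBIC)
im=np.zeros((375,800,3),np.uint8);im[:]=a;cv2.imwrite('pics/c1.png',im);cv2.imwrite('pics/c2.png',b)
hsv=cv2.cvtColor(t['pixels'],cv2.COLOR_BGR2HSV)
w=cv2.inRange(hsv,(8,70,90),(25,200,255));w[:, :250]=0;w[:,285:]=0;w[:150]=0;w[190:]=0
c=max(cv2.findContours(w,0,1)[0],key=cv2.contourArea);print('heel',cv2.boundingRect(c),cv2.minAreaRect(c));print(c[:,0].tolist())
for z in(.046,):
  bp=cv2.boxPoints(cv2.minAreaRect(c));print(np.round([ray(t,*p,z) for p in bp],4).tolist())
bl=cv2.inRange(hsv,(100,150,60),(130,255,255));c=max(cv2.findContours(bl,0,1)[0],key=cv2.contourArea)
R=cv2.minAreaRect(c);print('shelf',R);bp=cv2.boxPoints(R);print(np.round([ray(t,*p,.15) for p in bp],4).tolist())
print('tray',np.round([ray(t,*p,.03) for p in((129,167),(190,165),(193,243),(130,246))],4).tolist())
print('oil',ray(t,163,130,.06),'socket',ray(t,378,132,.065))
print('plate corners',np.round([ray(t,*p,.04) for p in((224,86),(325,101))],4).tolist())
hs=cv2.cvtColor(s['pixels'],cv2.COLOR_BGR2HSV);w=cv2.inRange(hs,(8,70,90),(25,200,255));w[:,:222]=0;w[:,245:]=0;w[:230]=0;w[265:]=0
c=max(cv2.findContours(w,0,1)[0],key=cv2.contourArea);print('sideheel',cv2.approxPolyDP(c,1.5,True)[:,0].tolist())
E
```

```text
heel (258, 161, 14, 23) ((264.2622985839844, 172.11477661132812), (12.675003051757812, 22.090721130371094), 5.194429397583008)
[[259, 161], [259, 162], [259, 163], [259, 164], [259, 165], [259, 166], [259, 167], [259, 168], [259, 169], [259, 170], [258, 171], [258, 172], [258, 173], [258, 174], [258, 175], [258, 176], [258, 177], [258, 178], [258, 179], [258, 180], [259, 181], [258, 182], [259, 182], [260, 182], [261, 182], [262, 183], [263, 183], [264, 183], [265, 183], [266, 183], [267, 183], [268, 183], [269, 183], [269, 182], [269, 181], [269, 180], [270, 179], [270, 178], [270, 177], [270, 176], [270, 175], [270, 174], [270, 173], [270, 172], [270, 171], [270, 170], [270, 169], [271, 168], [271, 167], [271, 166], [271, 165], [271, 164], [270, 163], [269, 162], [268, 162], [267, 162], [266, 162], [265, 162], [264, 161], [263, 161], [262, 161], [261, 161], [260, 161]]
[[0.5696, 0.0407, 0.046], [0.632, 0.0358, 0.046], [0.629, 0.0009, 0.046], [0.5666, 0.0061, 0.046]]
shelf ((258.7852478027344, 153.0503387451172), (144.53146362304688, 28.790433883666992), 10.007980346679688)
[[0.6158, 0.2193, 0.15], [0.6909, 0.2093, 0.15], [0.6273, -0.1533, 0.15], [0.5532, -0.1393, 0.15]]
tray [[0.6154, 0.3965, 0.03], [0.6223, 0.228, 0.03], [0.4046, 0.2122, 0.03], [0.3959, 0.381, 0.03]]
oil [0.71290608 0.3000456  0.06      ] socket [ 0.71061652 -0.29276851  0.065     ]
plate corners [[0.8532, 0.1377, 0.04], [0.8108, -0.1506, 0.04]]
sideheel [[226, 237], [225, 260], [239, 259], [238, 236]]
```

View pics/c1.png

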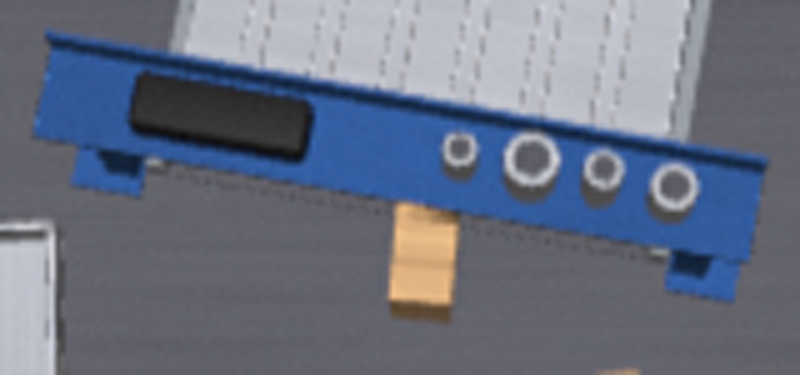

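View pics/c2.png

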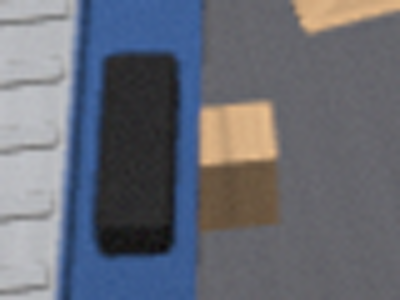

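```bash
python3 - <<'E'
from h import *
t=dict(np.load('pics/top0.npz'));s=dict(np.load('pics/side0.npz'))
L,R=ray(t,257.6,180.2,.046),ray(t,270.8,181.2,.046);FL=ray(t,259.4,161,.046);FR=ray(t,272,162.6,.046)
print(L,R,FL,FR, np.degrees(np.arctan2((FL-L)[1],(FL-L)[0])),np.degrees(np.arctan2((FR-R)[1],(FR-R)[0])))
for p in((239.6,235.5),(240.5,247.5)):print('side rear top',ray(s,*p,.046))
yaw=np.radians(-5.2);u=np.array([np.cos(yaw),np.sin(yaw),0])
g=(L+R)/2+u*.0225;print('grip xy',g,'lid contact',g+u*(.0225+.017))
a=np.radians(-9.9);ux=np.array([np.cos(a),np.sin(a)])
sf=[ray(t,*p,.14)[:2] for p in((187,147.5),(329,171.5))];print('shelf front',sf,(sf[0]+sf[1])/2, ux)
# mouth: lid edge normal distance
sm=(sf[0]+sf[1])/2;print('heel rel shelf x,y',(g[:2]-sm)@ux,(g[:2]-sm)@[-ux[1],ux[0]])
from scipy.spatial.transform import Rotation as Ro
z=np.array([np.sin(.52)*np.cos(yaw),np.sin(.52)*np.sin(yaw),-np.cos(.52)])
yv=np.array([-np.sin(yaw),np.cos(yaw),0])
q0=Ro.from_rotvec(sensors.observe()['eef_rot']);print(q0.as_matrix().round(3))
for sg in(1,-1):
    y=sg*yv;M=np.stack([np.cross(y,z),y,z],1);rv=(Ro.from_matrix(M)*q0.inv()).as_rotvec();print(sg,rv,np.linalg.norm(rv))
E
```

```text
[0.57622265 0.0389827  0.046     ] [0.5736479 0.0027962 0.046    ] [0.63070104 0.03455067 0.046     ] [ 6.26391476e-01 -2.62440297e-04  4.60000000e-02] -4.650988357494166 -3.318904227605403
side rear top [0.57348977 0.00921389 0.046     ]
side rear top [0.57780669 0.04493169 0.046     ]
grip xy [0.59734267 0.01885021 0.046     ] lid contact [0.63668011 0.01527023 0.046     ]
shelf front [array([0.63785366, 0.21713164]), array([ 0.57730904, -0.14495132])] [0.60758135 0.03609016] [ 0.98510933 -0.1719291 ]
heel rel shelf x,y -0.0071221633782658205 -0.018743557959021554
[[ 0.951  0.311 -0.001]
 [ 0.311 -0.951  0.002]
 [-0.    -0.002 -1.   ]]
1 [-0.71567254 -0.08317918  2.65319829] 2.749284839646414
-1 [ 0.05715247 -0.52050401 -0.3977652 ] 0.6575773568704739
```

Emit:
apply_moves --deltas '[{"dx": 0.25,"dy": 0.3,"rx": 0.057,"ry": -0.52,"rz": -0.39,"jaw": 72},{"dx": 0.25,"dy": 0.3,"rx": 0.057,"ry": -0.52,"rz": -0.39,"jaw": 72},{"dx": 0.25,"dy": 0.3,"rx": 0.057,"ry": -0.52,"rz": -0.39,"jaw": 72},{"dx": 0.25,"dy": 0.3,"rx": 0.057,"ry": -0.52,"rz": -0.39,"jaw": 72},{"dx": 0.25,"dy": 0.3,"rx": 0.057,"ry": -0.52,"rz": -0.39,"jaw": 72},{"dx": 0.25,"dy": 0.3,"rx": 0.057,"ry": -0.52,"rz": -0.39,"jaw": 72},{"dx": 0.25,"dy": 0.3,"rx": 0.057,"ry": -0.52,"rz": -0.39,"jaw": 72},{"dx": 0.25,"dy": 0.3,"rx": 0.057,"ry": -0.52,"rz": -0.39,"jaw": 72},{"dx": 0.25,"dy": 0.3,"rx": 0.057,"ry": -0.52,"rz": -0.39,"jaw": 72},{"dx": 0.25,"dy": 0.3,"rx": 0.057,"ry": -0.52,"rz": -0.39,"jaw": 72},{"dx": 0.25,"dy": 0.3,"rx": 0.057,"ry": -0.52,"rz": -0.39,"jaw": 72},{"dx": 0.25,"dy": 0.3,"rx": 0.057,"ry": -0.52,"rz": -0.39,"jaw": 72}]'

```text
validation failed for argument at $.de...
```

Emit:
apply_moves --deltas '[{"dx": 0.25,"dy": 0.3,"dz": 0.0,"rx": 0.057,"ry": -0.52,"rz": -0.39,"jaw": 72},{"dx": 0.25,"dy": 0.3,"dz": 0.0,"rx": 0.057,"ry": -0.52,"rz": -0.39,"jaw": 72},{"dx": 0.25,"dy": 0.3,"dz": 0.0,"rx": 0.057,"ry": -0.52,"rz": -0.39,"jaw": 72},{"dx": 0.25,"dy": 0.3,"dz": 0.0,"rx": 0.057,"ry": -0.52,"rz": -0.39,"jaw": 72},{"dx": 0.25,"dy": 0.3,"dz": 0.0,"rx": 0.057,"ry": -0.52,"rz": -0.39,"jaw": 72},{"dx": 0.25,"dy": 0.3,"dz": 0.0,"rx": 0.057,"ry": -0.52,"rz": -0.39,"jaw": 72},{"dx": 0.25,"dy": 0.3,"dz": 0.0,"rx": 0.057,"ry": -0.52,"rz": -0.39,"jaw": 72},{"dx": 0.25,"dy": 0.3,"dz": 0.0,"rx": 0.057,"ry": -0.52,"rz": -0.39,"jaw": 72},{"dx": 0.25,"dy": 0.3,"dz": 0.0,"rx": 0.057,"ry": -0.52,"rz": -0.39,"jaw": 72},{"dx": 0.25,"dy": 0.3,"dz": 0.0,"rx": 0.057,"ry": -0.52,"rz": -0.39,"jaw": 72}]' --newtons 40

```text
time: 1.1
ee_pos: [0.4521, -0.317, 0.2304]
eef_rot: [3.01, -0.121, 0.799]
ft_force: [-1.0, -0.6, 0.4]
opening: 0.72
```

Emit:
apply_moves --deltas '[{"dx": 0.048,"dy": 0.344,"dz": -0.03,"rx": 0,"ry": 0,"rz": 0,"jaw": 72},{"dx": 0.048,"dy": 0.344,"dz": -0.03,"rx": 0,"ry": 0,"rz": 0,"jaw": 72},{"dx": 0.048,"dy": 0.344,"dz": -0.03,"rx": 0,"ry": 0,"rz": 0,"jaw": 72},{"dx": 0.048,"dy": 0.344,"dz": -0.03,"rx": 0,"ry": 0,"rz": 0,"jaw": 72},{"dx": 0.048,"dy": 0.344,"dz": -0.03,"rx": 0,"ry": 0,"rz": 0,"jaw": 72},{"dx": 0.048,"dy": 0.344,"dz": -0.03,"rx": 0,"ry": 0,"rz": 0,"jaw": 72},{"dx": 0.048,"dy": 0.344,"dz": -0.03,"rx": 0,"ry": 0,"rz": 0,"jaw": 72},{"dx": 0.048,"dy": 0.344,"dz": -0.03,"rx": 0,"ry": 0,"rz": 0,"jaw": 72},{"dx": 0.075,"dy": 0.344,"dz": -0.08,"rx": 0,"ry": 0,"rz": 0,"jaw": 72},{"dx": 0.075,"dy": 0.344,"dz": -0.08,"rx": 0,"ry": 0,"rz": 0,"jaw": 72},{"dx": 0.075,"dy": 0.344,"dz": -0.08,"rx": 0,"ry": 0,"rz": 0,"jaw": 72}]'

```text
time: 2.2
ee_pos: [0.5261, 0.0245, 0.1491]
eef_rot: [3.01, -0.128, 0.794]
ft_force: [-0.9, -0.6, 0.5]
opening: 0.718
```

```bash
python3 - <<'E'
from h import *
from scipy.spatial.transform import Rotation as Ro
o=sensors.observe();print(o['time'],o['ee_pos'],o['q'].round(2));print(Ro.from_rotvec(o['eef_rot']).as_matrix().round(3))
s=snap('side','side1');cv2.imwrite('pics/c3.png',cv2.resize(s['pixels'][180:330,160:360],None,fx=4,fy=4,interpolation=cv2.INTER_CUBIC))
E
```

```text
2.2 [0.52608444 0.02451366 0.14913403] [ 0.04 -0.21 -0.21  2.28  0.16  0.58 -1.95]
[[ 0.867 -0.086  0.491]
 [-0.073 -0.996 -0.046]
 [ 0.493  0.004 -0.87 ]]
```

View pics/c3.png

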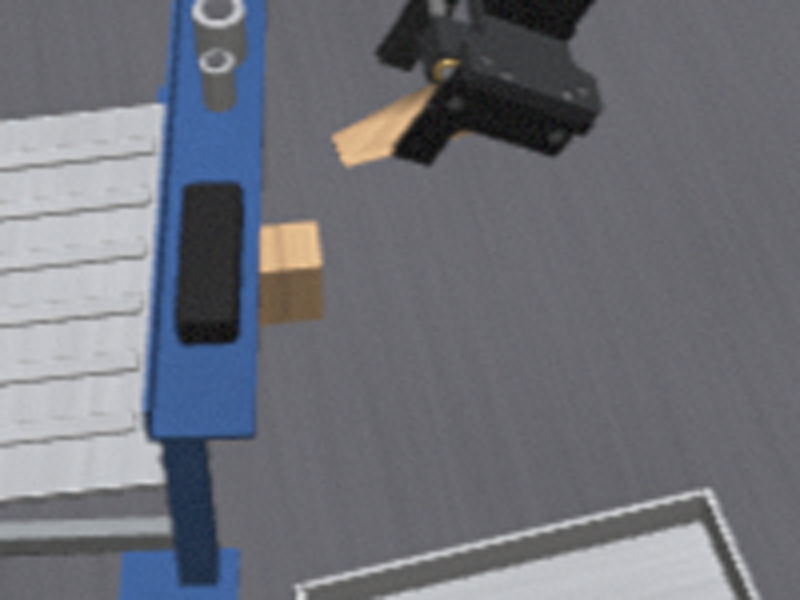

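The crop shows the gripper above the bench, clear of everything, with the heel free at crop (290,270). I'll go in now.

Emit:
apply_moves --deltas '[{"dx": 0.02,"dy": -0.001,"dz": -0.034,"rx": 0,"ry": 0,"rz": 0,"jaw": 72},{"dx": 0.04,"dy": -0.002,"dz": -0.068,"rx": 0,"ry": 0,"rz": 0,"jaw": 72},{"dx": 0.055,"dy": -0.003,"dz": -0.094,"rx": 0,"ry": 0,"rz": 0,"jaw": 72},{"dx": 0.065,"dy": -0.003,"dz": -0.111,"rx": 0,"ry": 0,"rz": 0,"jaw": 72},{"dx": 0.074,"dy": -0.004,"dz": -0.127,"rx": 0,"ry": 0,"rz": 0,"jaw": 72},{"dx": 0.074,"dy": -0.004,"dz": -0.127,"rx": 0,"ry": 0,"rz": 0,"jaw": 72}]'

```text
time: 2.85
ee_pos: [0.6016, 0.0181, 0.0231]
eef_rot: [3.007, -0.134, 0.798]
ft_force: [0.3, -0.0, -0.9]
opening: 0.72
```

```bash
python3 - <<'E'
from h import *
s=snap('side','side2');t=snap('top','top2')
a=cv2.resize(s['pixels'][180:300,170:300],None,fx=4,fy=4,interpolation=cv2.INTER_CUBIC)[:480,:400]
b=cv2.resize(t['pixels'][125:245,215:315],None,fx=4,fy=4,interpolation=cv2.INTER_CUBIC)
cv2.imwrite('pics/c4.png',np.hstack([a,b]))
E
```

```text
(no output)
```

View pics/c4.png

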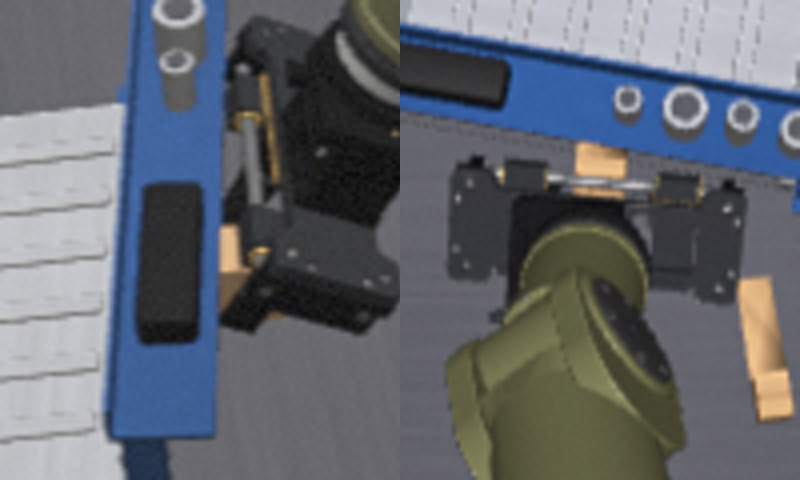

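The heel (right panel, ~(602,170)) sits between the fingers, and the shelf is clear. Now I'll close the jaws.

Emit:
apply_moves --deltas '[{"dx": 0,"dy": 0.002,"dz": -0.002,"rx": 0,"ry": 0,"rz": 0,"jaw": 20},{"dx": 0,"dy": 0.002,"dz": -0.002,"rx": 0,"ry": 0,"rz": 0,"jaw": 20},{"dx": 0,"dy": 0.002,"dz": -0.002,"rx": 0,"ry": 0,"rz": 0,"jaw": 20},{"dx": 0,"dy": 0.002,"dz": -0.002,"rx": 0,"ry": 0,"rz": 0,"jaw": 20},{"dx": 0,"dy": 0.002,"dz": -0.002,"rx": 0,"ry": 0,"rz": 0,"jaw": 20},{"dx": 0,"dy": 0.002,"dz": -0.002,"rx": 0,"ry": 0,"rz": 0,"jaw": 20},{"dx": 0,"dy": 0.002,"dz": -0.002,"rx": 0,"ry": 0,"rz": 0,"jaw": 20},{"dx": 0,"dy": 0.002,"dz": -0.002,"rx": 0,"ry": 0,"rz": 0,"jaw": 20}]' --newtons 55

```text
time: 3.75
ee_pos: [0.6009, 0.0234, 0.0221]
eef_rot: [3.008, -0.126, 0.8]
ft_force: [-4.6, -2.4, 5.5]
opening: 0.384
```

Emit:
apply_moves --deltas '[{"dx": -0.002,"dy": 0.0002,"dz": 0,"rx": 0,"ry": 0,"rz": 0,"jaw": 20},{"dx": -0.004,"dy": 0.0003,"dz": 0,"rx": 0,"ry": 0,"rz": 0,"jaw": 20},{"dx": -0.006,"dy": 0.0005,"dz": 0,"rx": 0,"ry": 0,"rz": 0,"jaw": 20},{"dx": -0.008,"dy": 0.0007,"dz": 0,"rx": 0,"ry": 0,"rz": 0,"jaw": 20},{"dx": -0.01,"dy": 0.0009,"dz": 0,"rx": 0,"ry": 0,"rz": 0,"jaw": 20},{"dx": -0.012,"dy": 0.001,"dz": 0,"rx": 0,"ry": 0,"rz": 0,"jaw": 20},{"dx": -0.014,"dy": 0.0012,"dz": 0,"rx": 0,"ry": 0,"rz": 0,"jaw": 20},{"dx": -0.014,"dy": 0.0012,"dz": 0,"rx": 0,"ry": 0,"rz": 0,"jaw": 20},{"dx": -0.014,"dy": 0.0012,"dz": 0,"rx": 0,"ry": 0,"rz": 0,"jaw": 20},{"dx": -0.014,"dy": 0.0012,"dz": 0,"rx": 0,"ry": 0,"rz": 0,"jaw": 20},{"dx": -0.014,"dy": 0.0012,"dz": 0,"rx": 0,"ry": 0,"rz": 0,"jaw": 20},{"dx": -0.014,"dy": 0.0012,"dz": 0,"rx": 0,"ry": 0,"rz": 0,"jaw": 20}]'

```text
time: 4.95
ee_pos: [0.5875, 0.026, 0.0221]
eef_rot: [3.01, -0.124, 0.802]
ft_force: [4.3, 2.5, 0.5]
opening: 0.385
```

Emit:
apply_moves --deltas '[{"dx": -0.002,"dy": 0.0002,"dz": 0,"rx": 0,"ry": 0,"rz": 0,"jaw": 20},{"dx": -0.004,"dy": 0.0003,"dz": 0,"rx": 0,"ry": 0,"rz": 0,"jaw": 20},{"dx": -0.006,"dy": 0.0005,"dz": 0,"rx": 0,"ry": 0,"rz": 0,"jaw": 20},{"dx": -0.008,"dy": 0.0007,"dz": 0,"rx": 0,"ry": 0,"rz": 0,"jaw": 20},{"dx": -0.01,"dy": 0.0009,"dz": 0,"rx": 0,"ry": 0,"rz": 0,"jaw": 20},{"dx": -0.012,"dy": 0.001,"dz": 0,"rx": 0,"ry": 0,"rz": 0,"jaw": 20},{"dx": -0.014,"dy": 0.0012,"dz": 0,"rx": 0,"ry": 0,"rz": 0,"jaw": 20},{"dx": -0.014,"dy": 0.0012,"dz": 0,"rx": 0,"ry": 0,"rz": 0,"jaw": 20},{"dx": -0.014,"dy": 0.0012,"dz": 0,"rx": 0,"ry": 0,"rz": 0,"jaw": 20},{"dx": -0.014,"dy": 0.0012,"dz": 0,"rx": 0,"ry": 0,"rz": 0,"jaw": 20},{"dx": -0.014,"dy": 0.0012,"dz": 0,"rx": 0,"ry": 0,"rz": 0,"jaw": 20},{"dx": -0.014,"dy": 0.0012,"dz": 0,"rx": 0,"ry": 0,"rz": 0,"jaw": 20}]'

```text
time: 6.15
ee_pos: [0.5734, 0.0263, 0.0221]
eef_rot: [3.009, -0.126, 0.801]
ft_force: [3.5, -0.5, 4.5]
opening: 0.384
```

```bash
python3 - <<'E'
from h import *
s=snap('side','side3');t=snap('top','top3')
a=cv2.resize(s['pixels'][195:295,100:300],None,fx=4,fy=4,interpolation=cv2.INTER_CUBIC)
cv2.imwrite('pics/c5.png',a)
E
```

```text
(no output)
```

View pics/c5.png

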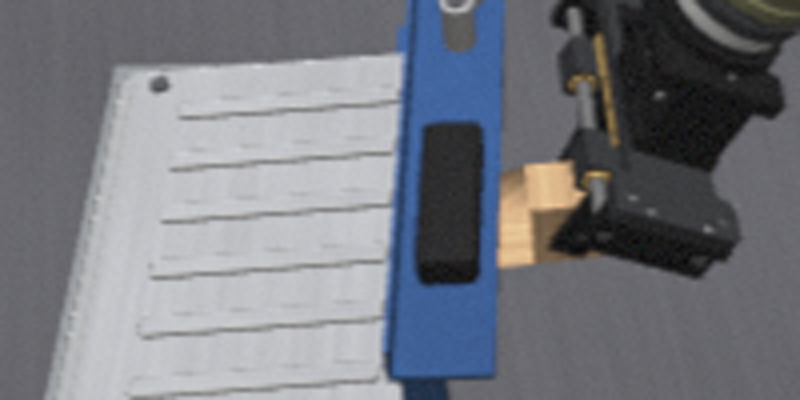

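The wedge follows: the heel front (crop (527,200)) and part of the slope are now clear of the shelf. I'll keep tugging.

Emit:
apply_moves --deltas '[{"dx": -0.002,"dy": 0.0002,"dz": 0,"rx": 0,"ry": 0,"rz": 0,"jaw": 20},{"dx": -0.004,"dy": 0.0003,"dz": 0,"rx": 0,"ry": 0,"rz": 0,"jaw": 20},{"dx": -0.006,"dy": 0.0005,"dz": 0,"rx": 0,"ry": 0,"rz": 0,"jaw": 20},{"dx": -0.008,"dy": 0.0007,"dz": 0,"rx": 0,"ry": 0,"rz": 0,"jaw": 20},{"dx": -0.01,"dy": 0.0009,"dz": 0,"rx": 0,"ry": 0,"rz": 0,"jaw": 20},{"dx": -0.012,"dy": 0.001,"dz": 0,"rx": 0,"ry": 0,"rz": 0,"jaw": 20},{"dx": -0.014,"dy": 0.0012,"dz": 0,"rx": 0,"ry": 0,"rz": 0,"jaw": 20},{"dx": -0.014,"dy": 0.0012,"dz": 0,"rx": 0,"ry": 0,"rz": 0,"jaw": 20},{"dx": -0.014,"dy": 0.0012,"dz": 0,"rx": 0,"ry": 0,"rz": 0,"jaw": 20},{"dx": -0.014,"dy": 0.0012,"dz": 0,"rx": 0,"ry": 0,"rz": 0,"jaw": 20},{"dx": -0.014,"dy": 0.0012,"dz": 0,"rx": 0,"ry": 0,"rz": 0,"jaw": 20},{"dx": -0.014,"dy": 0.0012,"dz": 0,"rx": 0,"ry": 0,"rz": 0,"jaw": 20}]'

```text
time: 7.45
ee_pos: [0.5595, 0.028, 0.0221]
eef_rot: [3.01, -0.125, 0.802]
ft_force: [5.2, 0.5, 4.0]
opening: 0.388
```

Emit:
apply_moves --deltas '[{"dx": -0.002,"dy": 0.0002,"dz": 0,"rx": 0,"ry": 0,"rz": 0,"jaw": 20},{"dx": -0.004,"dy": 0.0003,"dz": 0,"rx": 0,"ry": 0,"rz": 0,"jaw": 20},{"dx": -0.006,"dy": 0.0005,"dz": 0,"rx": 0,"ry": 0,"rz": 0,"jaw": 20},{"dx": -0.008,"dy": 0.0007,"dz": 0,"rx": 0,"ry": 0,"rz": 0,"jaw": 20},{"dx": -0.01,"dy": 0.0009,"dz": 0,"rx": 0,"ry": 0,"rz": 0,"jaw": 20},{"dx": -0.012,"dy": 0.001,"dz": 0,"rx": 0,"ry": 0,"rz": 0,"jaw": 20},{"dx": -0.014,"dy": 0.0012,"dz": 0,"rx": 0,"ry": 0,"rz": 0,"jaw": 20},{"dx": -0.014,"dy": 0.0012,"dz": 0,"rx": 0,"ry": 0,"rz": 0,"jaw": 20},{"dx": -0.014,"dy": 0.0012,"dz": 0,"rx": 0,"ry": 0,"rz": 0,"jaw": 20},{"dx": -0.014,"dy": 0.0012,"dz": 0,"rx": 0,"ry": 0,"rz": 0,"jaw": 20},{"dx": -0.014,"dy": 0.0012,"dz": 0,"rx": 0,"ry": 0,"rz": 0,"jaw": 20},{"dx": -0.014,"dy": 0.0012,"dz": 0,"rx": 0,"ry": 0,"rz": 0,"jaw": 20}]'

```text
time: 8.65
ee_pos: [0.5454, 0.0291, 0.0221]
eef_rot: [3.009, -0.125, 0.802]
ft_force: [4.3, 0.3, 5.4]
opening: 0.387
```

Emit:
apply_moves --deltas '[{"dx": -0.002,"dy": 0.0002,"dz": 0,"rx": 0,"ry": 0,"rz": 0,"jaw": 20},{"dx": -0.004,"dy": 0.0003,"dz": 0,"rx": 0,"ry": 0,"rz": 0,"jaw": 20},{"dx": -0.006,"dy": 0.0005,"dz": 0,"rx": 0,"ry": 0,"rz": 0,"jaw": 20},{"dx": -0.008,"dy": 0.0007,"dz": 0,"rx": 0,"ry": 0,"rz": 0,"jaw": 20},{"dx": -0.01,"dy": 0.0009,"dz": 0,"rx": 0,"ry": 0,"rz": 0,"jaw": 20},{"dx": -0.012,"dy": 0.001,"dz": 0,"rx": 0,"ry": 0,"rz": 0,"jaw": 20},{"dx": -0.014,"dy": 0.0012,"dz": 0,"rx": 0,"ry": 0,"rz": 0,"jaw": 20},{"dx": -0.014,"dy": 0.0012,"dz": 0,"rx": 0,"ry": 0,"rz": 0,"jaw": 20},{"dx": -0.014,"dy": 0.0012,"dz": 0,"rx": 0,"ry": 0,"rz": 0,"jaw": 20},{"dx": -0.014,"dy": 0.0012,"dz": 0,"rx": 0,"ry": 0,"rz": 0,"jaw": 20},{"dx": -0.014,"dy": 0.0012,"dz": 0,"rx": 0,"ry": 0,"rz": 0,"jaw": 20},{"dx": -0.014,"dy": 0.0012,"dz": 0,"rx": 0,"ry": 0,"rz": 0,"jaw": 20}]'

```text
time: 9.85
ee_pos: [0.5313, 0.0302, 0.0221]
eef_rot: [3.009, -0.125, 0.801]
ft_force: [4.0, 0.3, 6.3]
opening: 0.388
```

Emit:
apply_moves --deltas '[{"dx": -0.002,"dy": 0.0002,"dz": 0,"rx": 0,"ry": 0,"rz": 0,"jaw": 20},{"dx": -0.004,"dy": 0.0003,"dz": 0,"rx": 0,"ry": 0,"rz": 0,"jaw": 20},{"dx": -0.006,"dy": 0.0005,"dz": 0,"rx": 0,"ry": 0,"rz": 0,"jaw": 20},{"dx": -0.008,"dy": 0.0007,"dz": 0,"rx": 0,"ry": 0,"rz": 0,"jaw": 20},{"dx": -0.01,"dy": 0.0009,"dz": 0,"rx": 0,"ry": 0,"rz": 0,"jaw": 20},{"dx": -0.012,"dy": 0.001,"dz": 0,"rx": 0,"ry": 0,"rz": 0,"jaw": 20},{"dx": -0.014,"dy": 0.0012,"dz": 0,"rx": 0,"ry": 0,"rz": 0,"jaw": 20},{"dx": -0.014,"dy": 0.0012,"dz": 0,"rx": 0,"ry": 0,"rz": 0,"jaw": 20},{"dx": -0.014,"dy": 0.0012,"dz": 0,"rx": 0,"ry": 0,"rz": 0,"jaw": 20},{"dx": -0.014,"dy": 0.0012,"dz": 0,"rx": 0,"ry": 0,"rz": 0,"jaw": 20}]'

```text
time: 10.85
ee_pos: [0.5171, 0.0314, 0.0221]
eef_rot: [3.009, -0.125, 0.801]
ft_force: [1.3, 0.7, 8.7]
opening: 0.388
```

```bash
python3 - <<'E'
from h import *
o=sensors.observe();print(o['time'],o['q'].round(3),o['ee_pos'])
s=snap('side','side4');t=snap('top','top4')
a=cv2.resize(s['pixels'][190:330,100:300],None,fx=4,fy=4,interpolation=cv2.INTER_CUBIC)
cv2.imwrite('pics/c6.png',a)
E
```

```text
10.85 [ 0.005  0.004 -0.221  2.407  0.591  0.275 -2.405] [0.51710761 0.03143994 0.02206901]
```

View pics/c6.png

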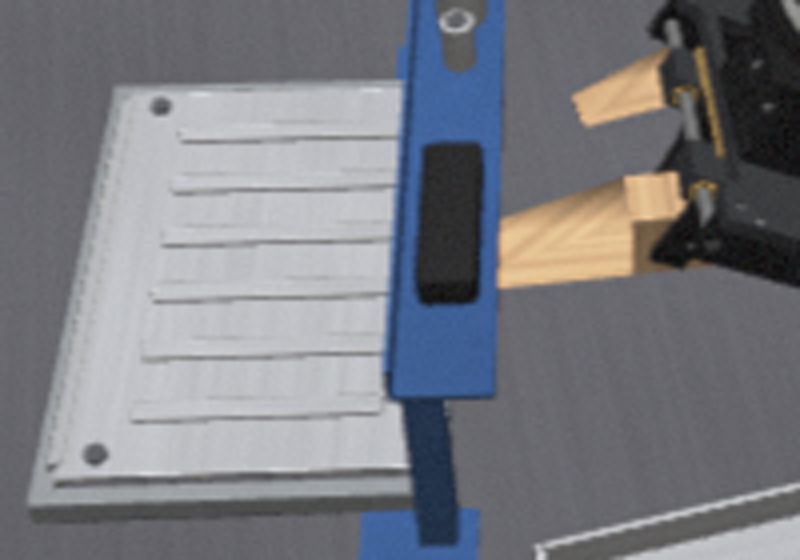

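The lid is seated on the rails at crop (300,480), with even gaps and its edge parallel to the frame. The wedge tip is right at the mouth. Joint 4 is close to its limit, so I'll swing the wedge around the base axis, which also takes the tip away from the box, and then lift.

Emit:
apply_moves --deltas '[{"dx": -0.0015,"dy": 0.018,"dz": 0.002,"rx": 0,"ry": 0,"rz": 0.035,"jaw": 20},{"dx": -0.0035,"dy": 0.036,"dz": 0.002,"rx": 0,"ry": 0,"rz": 0.07,"jaw": 20},{"dx": -0.006,"dy": 0.054,"dz": 0.002,"rx": 0,"ry": 0,"rz": 0.105,"jaw": 20},{"dx": -0.0094,"dy": 0.072,"dz": 0.002,"rx": 0,"ry": 0,"rz": 0.14,"jaw": 20},{"dx": -0.0094,"dy": 0.072,"dz": 0.002,"rx": 0,"ry": 0,"rz": 0.14,"jaw": 20},{"dx": -0.0094,"dy": 0.072,"dz": 0.015,"rx": 0,"ry": 0,"rz": 0.14,"jaw": 20},{"dx": -0.0094,"dy": 0.072,"dz": 0.03,"rx": 0,"ry": 0,"rz": 0.14,"jaw": 20},{"dx": -0.0094,"dy": 0.072,"dz": 0.045,"rx": 0,"ry": 0,"rz": 0.14,"jaw": 20},{"dx": -0.0094,"dy": 0.072,"dz": 0.045,"rx": 0,"ry": 0,"rz": 0.14,"jaw": 20}]'

```text
time: 11.85
ee_pos: [0.508, 0.1037, 0.0678]
eef_rot: [-3.023, -0.086, -0.807]
ft_force: [-0.0, 0.1, -1.4]
opening: 0.388
```

```bash
python3 - <<'E'
from h import *
o=sensors.observe();print(o['time'],o['q'].round(3),o['ee_pos'])
s=snap('side','side5')
a=cv2.resize(s['pixels'][190:400,90:370],None,fx=2.8,fy=2.8,interpolation=cv2.INTER_CUBIC)
cv2.imwrite('pics/c7.png',a)
E
```

```text
11.85 [-0.073 -0.096 -0.275  2.375  0.339  0.378 -2.153] [0.50796756 0.10371188 0.06776386]
```

View pics/c7.png

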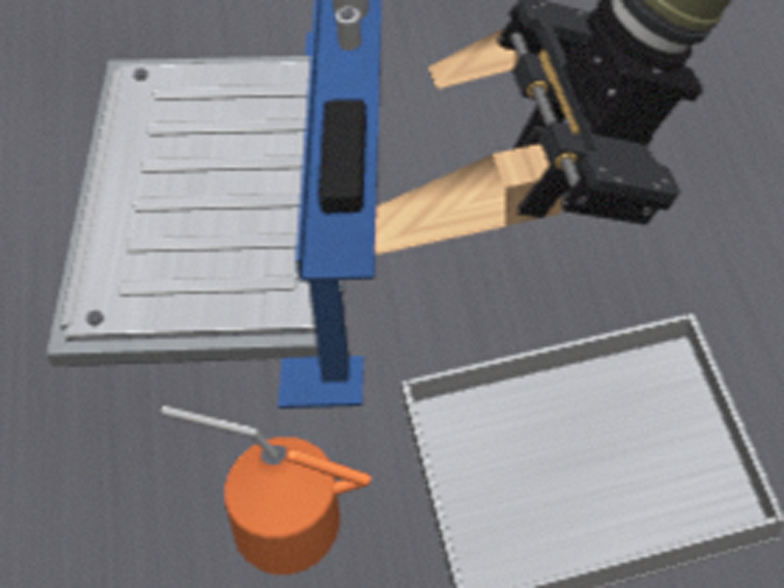

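The wedge is level and clear of the lid. Next I'll swing it to the tray.

Emit:
apply_moves --deltas '[{"dx": -0.011,"dy": 0.0436,"dz": 0.01,"rx": 0,"ry": 0,"rz": 0.087,"jaw": 20},{"dx": -0.0256,"dy": 0.0863,"dz": 0.03,"rx": 0,"ry": 0,"rz": 0.175,"jaw": 20},{"dx": -0.0256,"dy": 0.0863,"dz": 0.03,"rx": 0,"ry": 0,"rz": 0.175,"jaw": 20},{"dx": -0.042,"dy": 0.1236,"dz": 0.03,"rx": 0,"ry": 0,"rz": 0.25,"jaw": 20},{"dx": -0.035,"dy": 0.15,"dz": 0.03,"rx": 0,"ry": 0,"rz": 0.36,"jaw": 20},{"dx": -0.025,"dy": 0.177,"dz": 0.03,"rx": 0,"ry": 0,"rz": 0.47,"jaw": 20},{"dx": -0.025,"dy": 0.177,"dz": 0.03,"rx": 0,"ry": 0,"rz": 0.47,"jaw": 20},{"dx": -0.025,"dy": 0.177,"dz": 0.03,"rx": 0,"ry": 0,"rz": 0.47,"jaw": 20},{"dx": -0.025,"dy": 0.177,"dz": 0.03,"rx": 0,"ry": 0,"rz": 0.47,"jaw": 20}]'

```text
time: 12.8
ee_pos: [0.4813, 0.2789, 0.0949]
eef_rot: [-2.819, -0.758, -0.746]
ft_force: [-0.2, -1.1, -1.3]
opening: 0.387
```

```bash
python3 - <<'E'
from h import *
from scipy.spatial.transform import Rotation as Ro
o=sensors.observe();print(o['time'],o['q'].round(3),o['ee_pos'],Ro.from_rotvec(o['eef_rot']).as_matrix().round(3))
s=snap('side','side6');t=snap('top','top6')
a=cv2.resize(s['pixels'][200:420,160:400],(520,477),interpolation=cv2.INTER_CUBIC)
b=cv2.resize(t['pixels'][120:260,115:235],(280,327),interpolation=cv2.INTER_CUBIC)
im=np.zeros((477,800,3),np.uint8);im[:,:520]=a;im[:327,520:]=b
cv2.imwrite('pics/c8.png',im)
E
```

```text
12.8 [-0.299 -0.063 -0.291  2.275  0.05   0.412 -1.681] [0.48133743 0.27892544 0.09486144] [[ 0.752  0.5    0.429]
 [ 0.437 -0.866  0.244]
 [ 0.494  0.004 -0.87 ]]
```

View pics/c8.png

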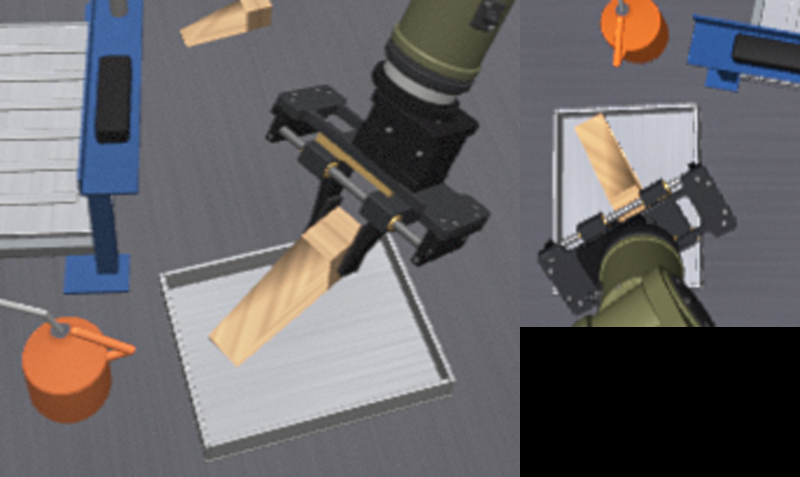

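The wedge hangs level over the tray and inside its walls. Now I'll lower it.

Emit:
apply_moves --deltas '[{"dx": -0.008,"dy": 0.0,"dz": -0.02,"rx": 0,"ry": 0,"rz": 0,"jaw": 20},{"dx": -0.008,"dy": 0.0,"dz": -0.04,"rx": 0,"ry": 0,"rz": 0,"jaw": 20},{"dx": -0.008,"dy": 0.0,"dz": -0.055,"rx": 0,"ry": 0,"rz": 0,"jaw": 20},{"dx": -0.008,"dy": 0.0,"dz": -0.062,"rx": 0,"ry": 0,"rz": 0,"jaw": 20},{"dx": -0.008,"dy": 0.0,"dz": -0.067,"rx": 0,"ry": 0,"rz": 0,"jaw": 20},{"dx": -0.008,"dy": 0.0,"dz": -0.067,"rx": 0,"ry": 0,"rz": 0,"jaw": 20},{"dx": -0.008,"dy": 0.0,"dz": -0.067,"rx": 0,"ry": 0,"rz": 0,"jaw": 20}]'

```text
time: 13.6
ee_pos: [0.4747, 0.2803, 0.03]
eef_rot: [-2.816, -0.759, -0.751]
ft_force: [-0.3, 0.7, -2.3]
opening: 0.385
```

Emit:
apply_moves --deltas '[{"dx": 0,"dy": 0.0,"dz": -0.002,"rx": 0,"ry": 0,"rz": 0,"jaw": 20},{"dx": 0,"dy": 0.0,"dz": -0.0035,"rx": 0,"ry": 0,"rz": 0,"jaw": 20},{"dx": 0,"dy": 0.0,"dz": -0.0035,"rx": 0,"ry": 0,"rz": 0,"jaw": 20},{"dx": 0,"dy": 0.0,"dz": -0.0035,"rx": 0,"ry": 0,"rz": 0,"jaw": 20}]'

```text
time: 14.0
ee_pos: [0.4745, 0.2804, 0.0262]
eef_rot: [-2.816, -0.759, -0.75]
ft_force: [-1.0, 0.0, -0.8]
opening: 0.386
```

Emit:
apply_moves --deltas '[{"dx": 0,"dy": 0.0,"dz": 0,"rx": 0,"ry": 0,"rz": 0,"jaw": 45},{"dx": 0,"dy": 0.0,"dz": 0,"rx": 0,"ry": 0,"rz": 0,"jaw": 55},{"dx": 0,"dy": 0.0,"dz": 0,"rx": 0,"ry": 0,"rz": 0,"jaw": 60},{"dx": 0,"dy": 0.0,"dz": 0,"rx": 0,"ry": 0,"rz": 0,"jaw": 60},{"dx": 0,"dy": 0.0,"dz": 0,"rx": 0,"ry": 0,"rz": 0,"jaw": 60},{"dx": -0.013,"dy": -0.007,"dz": 0.026,"rx": 0,"ry": 0,"rz": 0,"jaw": 60},{"dx": -0.026,"dy": -0.015,"dz": 0.055,"rx": 0,"ry": 0,"rz": 0,"jaw": 60},{"dx": -0.034,"dy": -0.019,"dz": 0.09,"rx": 0,"ry": 0,"rz": 0,"jaw": 60},{"dx": -0.034,"dy": -0.019,"dz": 0.14,"rx": 0,"ry": 0,"rz": 0,"jaw": 60},{"dx": -0.034,"dy": -0.019,"dz": 0.18,"rx": 0,"ry": 0,"rz": 0,"jaw": 60},{"dx": -0.034,"dy": -0.019,"dz": 0.22,"rx": 0,"ry": 0,"rz": 0,"jaw": 60},{"dx": -0.034,"dy": -0.019,"dz": 0.22,"rx": 0,"ry": 0,"rz": 0,"jaw": 60}]'

```text
time: 15.2
ee_pos: [0.4587, 0.2736, 0.2482]
eef_rot: [-2.815, -0.761, -0.748]
ft_force: [0.2, 0.6, 0.2]
opening: 0.598
```

```bash
python3 - <<'E'
from h import *
o=sensors.observe();print(o['time'],o['ee_pos'],o['opening'],o['ft_force'])
s=snap('side','side7');t=snap('top','top7')
cv2.imwrite('pics/c9.png',cv2.resize(s['pixels'][120:420,80:400],None,fx=1.8,fy=1.8,interpolation=cv2.INTER_CUBIC))
hs=cv2.cvtColor(s['pixels'],cv2.COLOR_BGR2HSV);w=cv2.inRange(hs,(8,50,90),(25,200,255));w[:300]=0;w[:,:230]=0;w[:,365:]=0
cs=cv2.findContours(w,0,1)[0];c=max(cs,key=cv2.contourArea);print(cv2.contourArea(c),cv2.approxPolyDP(c,2,True)[:,0].tolist())
E
```

```text
15.2 [0.45866106 0.27355705 0.2481576 ] 0.5982562701174493 [0.15648143 0.59792642 0.22783773]
1754.0 [[317, 316], [304, 326], [261, 372], [272, 386], [327, 338], [329, 326]]
```

View pics/c9.png

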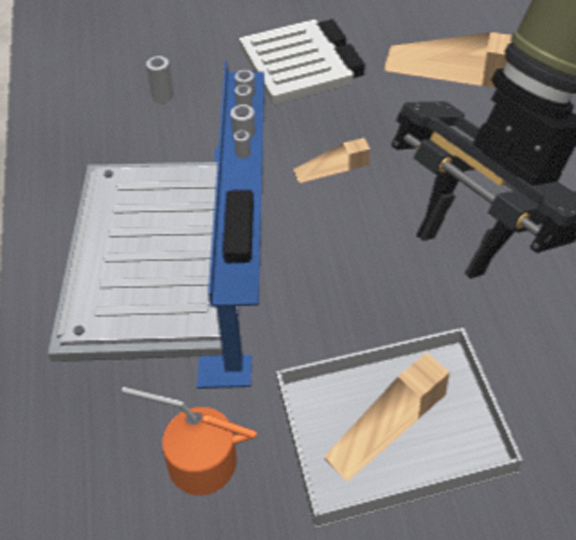

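The wedge lies flat in the tray, the lid is shut, the gripper is clear and the bystanders haven't moved.

```bash
python3 - <<'E'
from h import *
s=dict(np.load('pics/side7.npz'))
tip=ray(s,266.5,379,.010);heel=ray(s,323,320.5,.05);print('tip',tip,'heel rear top mid',heel,'mid',(tip+heel)/2,'len',np.linalg.norm((tip-heel)[:2]))
r.sign_off()
E
```

```text
tip [0.58289058 0.34303479 0.01      ] heel rear top mid [0.45363499 0.26747727 0.05      ] mid [0.51826279 0.30525603 0.03      ] len 0.1497195499405201
the job is handed in; nothing more can be done
```

I drew the wedge out by its heel in six 14 mm tugs, resting about 0.3–0.5 s after each. I then swung it clear of the box, laid it in the tray, released it and backed the gripper away. I handed the job in at about 15 s on the robot's clock, against the limit of 53 s.

**Wedge:** In the last picture it lies on its base in the tray. Its measured midpoint is (0.518, 0.305), against a tray centre of about (0.510, 0.305). The measured length of 150 mm matches a wedge lying flat.

**Lid:** It looks fully shut on the rails. I took its height during the tugs from the wedge's travel and did not measure it directly, so whether it rested inside the two intermediate height bands is inferred.

**Bystanders and robot:** The module, oil can and socket look unmoved in the pictures; I did not measure them. The gripper was well clear, with a wrist force below 1 N.

None of my checks failed or disagreed beyond a few millimetres between the two cameras. The one departure from plan was that joint 4 neared its limit at 84 mm of pull, so the tip left the mouth on a swing around the base instead of a straight pull.

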